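Take the tamped portafilter out of the lever press and hold it up for brushing

ROBOT

A 6-joint arm with a two-finger parallel gripper is mounted at the origin on a cart in front of the work surface, level with it; the furniture and walls round the work are solid. World frame = base frame: x ahead of the robot, y to its left, z up, the work surface at z = 0. Lengths are in m, angles in degrees, forces in N, time in s.
With the tool pointing down it reaches from about 0.4 to 0.825 m from the base axis. Payload 7 kg.
Tool frame: the origin (TCP) lies between the finger pads; the fingertips stand 11 mm ahead of it and the grasp point (between the pads) lies 8 mm behind it; z points along the fingers, y is the direction in which the jaws open and shut (so a half turn about z gives the same grasp; the last joint's range is limited). The gripper opens to 88 mm and grips with 3 to 60 N. Pads are 19 mm wide; open, the fingers measure 130 mm over their backs; the gripper's body (78 mm by 193 mm) begins 47 mm behind the grasp point.
Start: joints at [81.251, 20.546, 0.682, 0, -70.136, -16.507], TCP at [0.288, 0.61, 0.203] pointing down, gripper open.
Joint ranges: [-176.03, 176.03], [-82.01, 121.73], [-58.28, 71.71], [-173.87, 95.51], [-174.79, -0.11], [-173.66, 173.66]. Speed limits (degrees/s): [136.94, 136.94, 172.46, 180, 180, 180].

INTERFACE

Orientations are given as [roll, pitch, yaw] about the fixed x, y, z axes, in that order (R = Rz(yaw) Ry(pitch) Rx(roll)).
In Python, from plant import r gives the robot as it stands.
- The arm moves only by the shell command python3 -m inch 'ROWS' [OPENING] [FORCE]. ROWS is JSON, a list of rows, each an object of numbers: "x", "y", "z": the shift along the tool's x, y, z as a fraction of full scale; "yaw": the turn about the tool's z as a fraction of full scale. In form: [{"x": .., "y": .., "z": .., "yaw": ..}, ...]. A call has 1 to 5 rows; each row shifts and turns the pose as measured when the row begins, along the tool's axes as they then stand; what a row does not reach is not made up. Full scale, the value 1, is 0.025 m for a shift and 4 degrees for a turn. A row lasts 1/12 s, in which the tool goes at most 41.7 mm and 7.16 degrees, less where a joint would pass 70% of its speed; a pose out of reach is approached as far as the arm can. A call with a number of a shift or a turn outside -1 to 1 is refused whole. A call with a gripper value outside its range is refused whole. OPENING is the opening, from -1 (shut) to 1 (fully open), set as the call begins (- or left out, the last holds). The fingers move at their own pace and stop on an object; FORCE is the grip in N (left out, the last holds). Time passes only in rows, so rows that do not move let the fingers close. It gives the time, the measured TCP pose, the force and the opening at its end, in the units of the state.
- r.get_state(): the state, without advancing time (a new reading comes with each control period).
- r.capture(name): name is "scene" or "top" or "wrist"; returns (picture, depth): 420x560x3 uint8, red, green, blue; 420x560 float32, m along the optical axis (not along the pixel's ray), 0 where there is no reading.
- r.camera_info(name): a dict with "mtx" (3x3 intrinsics, pixels), "pose" (4x4, takes a point from camera to world coordinates). Camera axes: x right, y down, z forward; pixel columns grow to the right and rows downward; lengths in m; the calibration is good to about 2 mm. A picture is of the moment at which its call begins: read the wrist's pose just before it. camera_info takes no time and is no camera call; for the wrist camera it gives the pose at the moment of the call.
- r.close_job(): hands the job in, once; it reports no verdict.
The state is a dict: "time_s": time; "joints": joint angles; "qd": joint speeds; "joint_torque": joint torques, N m; "tcp_pos": TCP position; "eef_rot": TCP orientation; "contact_force": force on the tool from outside, world axes, zero at the start; "moment": the same for the moment, N m; "gripper_width": finger opening in m.
Only numpy, scipy, OpenCV 4.12 (cv2) and the standard library are available. Lean on these libraries where they do the work, as an engineer would, in place of code of your own. Each camera call takes 0.05 s, during which the arm holds its last target. There are 200 camera calls.

TASK

The coffee in the portafilter has just been tamped: raise the press's lever right up, lift the portafilter out of its seat and bring it out from under the ram, keeping it level all the way so that no grounds spill. Then hold it level in the air, the middle of the basket over the middle of the steel knock box and the basket's underside about 10 cm above the box's rim, with the handle along the box's bar and pointing to the left, so that the colleague at the hob can brush the loose grounds off its rim into the box. Finish while holding it still like that; do not let go or put it down, leave the lever up, and do not shift the knock box or the things standing around.

Things in the scene. Friction and masses are not known exactly. Their poses are not given: they have to be found in the camera images.
- press: Lever tamping press fixed on the worktop. Origin: on the worktop under the seat's centre; local x to its back, y to its left. Base plate 132 x 112 mm, top at z 0.022, front edge at x -0.054. Grey gear head over the seat: x -0.036 to 0.076, y -0.033 to 0.033, z 0.126 to 0.174. Column at the back from x 0.045. Front and both sides of the seat are open.
- press_seat (a point): Floor of the seat, z 0.022: a rubber ring 6 mm high round the basket and a fork round the handle's neck: raise it over 8 mm to slide it out forward or sideways. Above is the steel ram, 53 mm across: with the lever at 0 its foot is 14 mm below the seated basket's rim; it rises 30 mm per radian of the lever, to 28 mm above the rim with the lever right up.
- lever (a joint): Lever on the left side of the press's head, rad: 0 = down (ram in the basket), 1.4 = right up, at its stop; starts at 0 to 0.15. It turns about the press's local y axis through (0.010, 0.062, 0.150) in the press's frame. Stiff (3 to 5 N at the grip), stays where it is left.
- lever_knob (a point): Centre of the black barrel grip (24 mm thick, 30 mm long along the press's y, flat ends) at the lever's end, 110 mm from its axis. At 0 the 10 mm rod points to the press's front, 15 degrees below level: centre at (-0.096, 0.062, 0.1215) in the press's frame; at 1.4 it points 65 degrees above level: centre at (-0.036, 0.062, 0.250).
- portafilter: Portafilter, about 0.4 kg: steel basket 72 mm across, 40 mm high, with brown coffee 16 mm below its rim, and a dark wooden handle along local -x: a bar 24 mm wide (y), 26 mm high, x -0.063 to -0.167, its middle 26 mm above the underside. Origin: centre of the basket's underside; z up. Starts in the seat, handle to the press's front. Centre of mass at about x -0.04.
- portafilter_grip (a point): Middle of the handle, 105 mm from the basket's centre, 26 mm above its underside: grip here from above across the 24 mm, clear of the press's head, once the lever is up.
- knock_box: Loose open steel knock box, 110 mm (local x) by 150 mm (local y), 88 mm high, with a bar in a black rubber sleeve inside its mouth along local y. Origin: centre of its underside; local y is its left-hand end, to which the handle shall point.
- knock_box_mouth (a point): Centre of the knock box's mouth, at the height of its rim, 88 mm above the worktop.
- jug: Small steel milk jug, 65 x 87 x 78 mm, standing by, to be left alone; origin: centre of its underside.
- bean_jar: Clip-top glass jar with coffee beans, 84 x 68 x 120 mm, standing by, to be left alone; origin: centre of its underside.
- green_mug: Green mug, 86 x 118 x 96 mm, standing by, to be left alone; origin: centre of its underside.
- cup: White espresso cup, 59 x 83 x 55 mm, standing by, to be left alone; origin: centre of its underside.
- spoon: Steel teaspoon, 139 x 30 x 10 mm, lying by, to be left alone; origin: centre of its underside.
- sugar_jar: Small clip-top glass jar with white sugar, 78 x 60 x 101 mm, standing by, to be left alone; origin: centre of its underside.
- shaker: Salt shaker, 44 x 44 x 90 mm, standing by, to be left alone; origin: centre of its underside.

How it is judged:
By the outcome, as a careful person would: the job done as asked, in the order asked, and still so for the second after the job is handed in, while the arm keeps its last pose, push and grip.
It also fails if it takes over 58 s, if anything falls off the work surface, if the arm or the gripper's body presses on something with over 40 N, if the wrist force passes 120 N, or if a joint passes its speed limit or range.

## Working session

There is one attempt and no reset: what is moved stays moved. The work goes in short steps, Python scripts to look and compute and a shell command to move; the robot and the scene stay as the last step left them, time stands still between calls to the robot, and variables do not carry over. Pictures are saved under pics/ and viewed, about 8 in all and at most 12, crops included, and the job is handed in when it is done.

```bash
mkdir -p pics; ls; python3 - <<'E'
from plant import r
import cv2,numpy as np
print(r.get_state())
for n in("scene","top"):
    p,d=r.capture(n); cv2.imwrite(f"pics/{n}0.png",p[:,:,::-1]); np.savez(f"{n}0.npz",p=p,d=d,**r.camera_info(n)); i=r.camera_info(n); print(i["mtx"].round(1).tolist(),i["pose"].round(3).tolist())
E
```

```text
pics
{'time_s': 0.0, 'joints': array([ 8.12503782e+01,  2.05891915e+01,  6.33762533e-01, -2.00200219e-02,
       -7.01338392e+01, -1.65072536e+01]), 'qd': array([-0.00485283,  0.0583316 ,  0.00478069, -0.10503812,  0.00104312,
        0.01685102]), 'joint_torque': array([ 1.88911377e-03, -5.82719994e+01,  2.93042582e+01,  6.99693426e+00,
        6.73938019e-03, -1.76447916e-04]), 'tcp_pos': array([0.28780784, 0.60999555, 0.20164825]), 'eef_rot': array([ 1.79909063e+02, -7.32229227e-03, -2.52636876e+01]), 'contact_force': array([-0.04427082, -0.64673155,  0.12881181]), 'moment': array([ 0.01293155, -0.03215372, -0.00431477]), 'gripper_width': 0.08761349437489173}
[[483.7, 0.0, 274.7], [0.0, 483.7, 204.2], [0.0, 0.0, 1.0]] [[-0.453, -0.493, 0.743, -0.508], [-0.892, 0.264, -0.368, 0.482], [-0.015, -0.829, -0.559, 0.889], [0.0, 0.0, 0.0, 1.0]]
[[428.9, 0.0, 281.3], [0.0, 428.9, 209.7], [0.0, 0.0, 1.0]] [[0.03, -0.988, 0.15, 0.334], [-1.0, -0.028, 0.012, -0.037], [-0.007, -0.15, -0.989, 1.236], [0.0, 0.0, 0.0, 1.0]]
```

View pics/scene0.png

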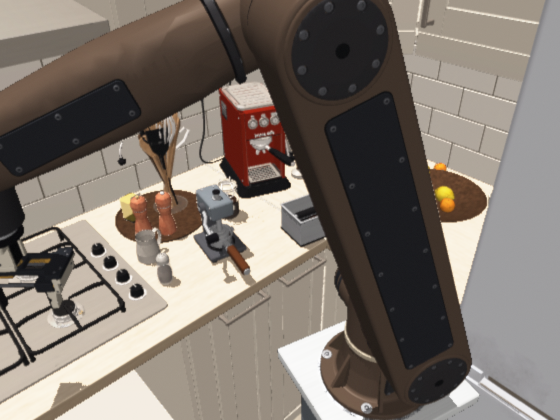

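View pics/top0.png

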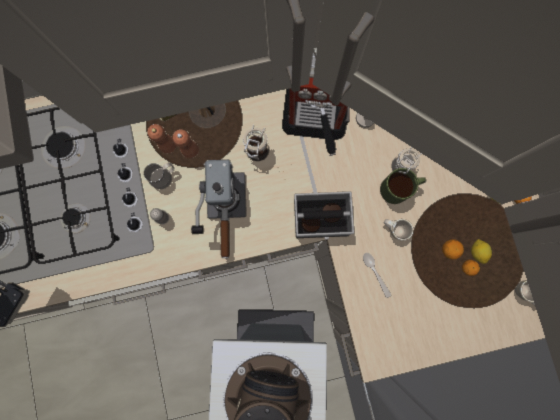

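The scene view is largely blocked by the arm. The top view shows the press head at (218,175), the handle at (225,237), the lever knob at (197,229), and the knock box at (323,215) with its bar running left to right in the picture, which is along world y. Next I measure these from the top view.

```bash
cat >h.py <<'E'
import numpy as np,cv2
def cloud(f):
    z=np.load(f); d=z['d']; K=z['mtx']; T=z['pose']; v,u=np.indices(d.shape)
    P=np.stack([(u-K[0,2])/K[0,0]*d,(v-K[1,2])/K[1,1]*d,d],-1)@T[:3,:3].T+T[:3,3]
    P[d==0]=np.nan
    return z['p'],P,K,T
def ray(u,v,z,K,T):
    w=T[:3,:3]@np.array([(u-K[0,2])/K[0,0],(v-K[1,2])/K[1,1],1]); return T[:3,3]+w*(z-T[2,3])/w[2]
E
python3 - <<'E'
from h import *
p,P,K,T=cloud('top0.npz')
hsv=cv2.cvtColor(p,cv2.COLOR_RGB2HSV)
def box(u0,u1,v0,v1,m,n):
    M=np.zeros(m.shape,bool); M[v0:v1,u0:u1]=m[v0:v1,u0:u1]
    q=P[M]; q=q[~np.isnan(q[:,0])]
    r=cv2.minAreaRect(q[:,:2].astype(np.float32)); print(n,len(q),'z',np.percentile(q[:,2],[5,50,95]).round(3),'med',np.median(q,0).round(3),'rect',np.round(r[0],4),np.round(r[1],4),round(r[2],1))
    return q
Z=P[...,2]
q=box(214,236,216,262,(Z>.025)&(Z<.1)&(hsv[...,1]>90),'handle')
c,s,vt=np.linalg.svd(q[:,:2]-q[:,:2].mean(0)); print(vt[0],q[:,:2].mean(0))
q=box(285,360,185,245,(Z>.08)&(Z<.096),'boxrim')
q=box(285,360,185,245,(Z>.06)&(Z<.08),'bar?')
q=box(185,207,215,240,(Z>.05),'knob')
q=box(200,240,155,215,(Z>.16)&(Z<.18),'head')
q=box(205,250,170,222,(Z>.016)&(Z<.027),'base')
q=box(180,207,170,240,(Z>.05),'lever')
for n,(a,b,c,d) in dict(jug=(140,180,160,190),shaker=(150,170,205,225),sugar=(242,272,122,165)).items(): box(a,b,c,d,Z>.03,n)
im=cv2.resize(p[140:280,130:370],None,fx=3.3,fy=3.3,interpolation=cv2.INTER_CUBIC); cv2.imwrite('pics/c1.png',im[:,:,::-1])
E
```

```text
handle 281 z [0.051 0.056 0.061] med [0.43  0.131 0.056] rect [0.4284 0.1309] [0.0967 0.0204] 2.3
[-0.99903045 -0.04402459] [0.42908585 0.13086514]
boxrim 628 z [0.081 0.09  0.095] med [ 0.502 -0.143  0.09 ] rect [ 0.5019 -0.1386] [0.1163 0.156 ] 3.8
bar? 311 z [0.062 0.076 0.08 ] med [ 0.505 -0.146  0.076] rect [ 0.5034 -0.1401] [0.1029 0.1425] 3.9
knob 152 z [0.129 0.137 0.141] med [0.449 0.191 0.137] rect [0.4573 0.1927] [0.0466 0.0308] 2.3
head 1132 z [0.166 0.175 0.179] med [0.564 0.138 0.175] rect [0.5661 0.1438] [0.1138 0.0847] 3.7
base 592 z [0.019 0.023 0.026] med [0.53  0.103 0.023] rect [0.558 0.138] [0.1325 0.1121] 4.0
lever 363 z [0.132 0.144 0.174] med [0.5   0.184 0.144] rect [0.5121 0.1821] [0.033  0.1618] 81.2
jug 340 z [0.032 0.059 0.079] med [0.605 0.32  0.059] rect [0.6037 0.325 ] [0.0632 0.0795] 2.8
shaker 226 z [0.037 0.08  0.09 ] med [0.485 0.311 0.08 ] rect [0.4864 0.316 ] [0.0381 0.037 ] 25.5
sugar 608 z [0.042 0.106 0.12 ] med [0.689 0.053 0.106] rect [0.6942 0.0535] [0.0664 0.0806] 55.9
```

View pics/c1.png

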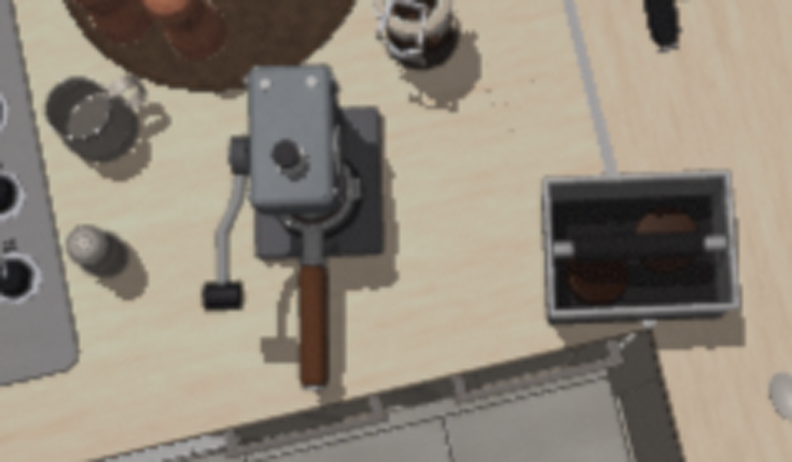

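The crop confirms the layout: the knob is at about (223,295), the handle points towards the robot, and the box bar runs left-right. Measured values:

| Item | Measured |
|---|---|
| Press origin | ≈ (0.546, 0.137), yaw ≈ 3.8° |
| Knob | ≈ (0.447, 0.192) |
| Knock box centre | ≈ (0.502, -0.140), yaw ≈ 3.8° |

The sizes agree with those given. I'll grip the knob on its flat ends, with the jaws along the press's y.

```bash
python3 -m inch '[{"yaw":-1},{"yaw":-1},{"yaw":-1},{"yaw":-1},{"yaw":-1}]' 1; python3 -m inch '[{"yaw":-1},{"yaw":-1},{"yaw":-0.3},{"y":0.5},{"y":1}]'
```

```text
validation failed for argument at $[0]...
validation failed for argument at $[0]...
```

```bash
python3 -m inch '[{"x":0,"y":0,"z":0,"yaw":-1},{"x":0,"y":0,"z":0,"yaw":-1},{"x":0,"y":0,"z":0,"yaw":-1},{"x":0,"y":0,"z":0,"yaw":-1},{"x":0,"y":0,"z":0,"yaw":-1}]' 1
```

```text
time_s: 0.52
tcp_pos: [0.2872, 0.6086, 0.1988]
eef_rot: [179.6, 0.1, -4.6]
contact_force: [0.2, -0.5, -0.2]
gripper_width: 0.0876
```

```bash
python3 -m inch '[{"x":0,"y":0.5,"z":-0.05,"yaw":-1},{"x":0,"y":1,"z":-0.05,"yaw":-1},{"x":0.3,"y":1,"z":-0.05,"yaw":0},{"x":0.3,"y":1,"z":-0.05,"yaw":0},{"x":0.3,"y":1,"z":-0.05,"yaw":0}]'
python3 -m inch '[{"x":0.3,"y":1,"z":-0.05,"yaw":0},{"x":0.3,"y":1,"z":-0.05,"yaw":0},{"x":0.3,"y":1,"z":-0.05,"yaw":0},{"x":0.3,"y":1,"z":-0.05,"yaw":0},{"x":0.3,"y":1,"z":-0.05,"yaw":0}]'
```

```text
time_s: 0.93
tcp_pos: [0.3119, 0.4964, 0.2007]
eef_rot: [179.3, 0.3, 4.4]
contact_force: [0.2, 0.1, 0.6]
gripper_width: 0.0875
time_s: 1.35
tcp_pos: [0.3592, 0.3673, 0.2068]
eef_rot: [179.1, 0.4, 4.5]
contact_force: [0.2, 0.2, 0.1]
gripper_width: 0.0873
```

```bash
python3 -m inch '[{"x":0.45,"y":1,"z":0,"yaw":0},{"x":0.45,"y":1,"z":0,"yaw":0},{"x":0.45,"y":1,"z":0,"yaw":0},{"x":0.45,"y":1,"z":0,"yaw":0},{"x":0.45,"y":1,"z":0,"yaw":0.1}]'
python3 -m inch '[{"x":0.4,"y":1,"z":0,"yaw":0},{"x":0.3,"y":0.9,"z":0,"yaw":0},{"x":0,"y":0,"z":0,"yaw":0}]'
python3 - <<'E'
from plant import r
import cv2,numpy as np
i=r.camera_info("wrist");p,d=r.capture("wrist"); cv2.imwrite("pics/w1.png",p[:,:,::-1]); np.savez("w1.npz",p=p,d=d,**i)
print(r.get_state()['joints'].round(2),i['pose'].round(3).tolist())
E
```

```text
time_s: 1.77
tcp_pos: [0.4255, 0.2399, 0.2081]
eef_rot: [179.1, 0.5, 4.2]
contact_force: [-0.5, 0.1, -0.3]
gripper_width: 0.0875
time_s: 2.02
tcp_pos: [0.4475, 0.1876, 0.2082]
eef_rot: [179.0, 0.6, 4.0]
contact_force: [0.4, 0.3, -0.6]
gripper_width: 0.0875
[ 46.45   2.8  -21.48   0.36 -66.79  47.38] [[0.07, -0.951, -0.3, 0.529], [-0.997, -0.061, -0.038, 0.196], [0.018, 0.302, -0.953, 0.389], [0.0, 0.0, 0.0, 1.0]]
```

View pics/w1.png

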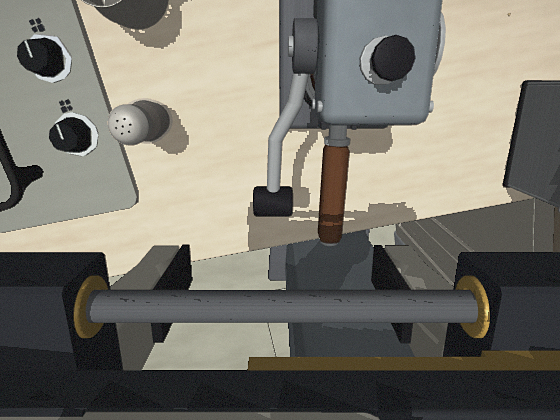

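The wrist view shows the knob at (273,201), the handle from (334,146) to (329,243), and the head up to row 125. I'll refine the knob and handle positions from here.

```bash
python3 - <<'E'
from h import *
p,P,K,T=cloud('w1.npz'); Z=P[...,2]; g=p.max(2); hsv=cv2.cvtColor(p,cv2.COLOR_RGB2HSV)
def go(n,m,u0,u1,v0,v1):
    M=np.zeros(m.shape,bool);M[v0:v1,u0:u1]=m[v0:v1,u0:u1]; q=P[M];q=q[~np.isnan(q[:,0])]
    r=cv2.minAreaRect(q[:,:2].astype(np.float32));print(n,len(q),np.percentile(q[:,2],[5,50,95]).round(4),q.mean(0).round(4),np.round(r[0],4),np.round(r[1],4),round(r[2],1),q[:,:2].min(0).round(3),q[:,:2].max(0).round(3))
go('knob',(Z>.095)&(g<80),245,300,178,222)
go('handle',(Z>.045)&(Z<.075)&(hsv[...,1]>90),312,355,148,248)
go('headtop',(Z>.168)&(Z<.178),310,445,0,130)
E
```

```text
knob 1130 [0.1282 0.1356 0.1377] [0.4486 0.1924 0.1347] [0.4473 0.1923] [0.0224 0.0296] 3.4 [0.436 0.177] [0.459 0.208]
handle 2210 [0.0493 0.0543 0.0575] [0.4345 0.1333 0.054 ] [0.4307 0.1323] [0.0987 0.0228] 2.9 [0.382 0.119] [0.48  0.146]
headtop 12461 [0.1703 0.1733 0.1751] [0.5471 0.1388 0.1732] [0.5459 0.1362] [0.0669 0.0706] 3.9 [0.511 0.101] [0.581 0.172]
```

```bash
python3 -m inch '[{"x":0,"y":-0.15,"z":0.8,"yaw":0},{"x":0,"y":0,"z":1,"yaw":0},{"x":0,"y":0,"z":0.9,"yaw":0},{"x":0,"y":0,"z":0.6,"yaw":0},{"x":0,"y":0,"z":0,"yaw":0}]'
```

```text
time_s: 2.48
tcp_pos: [0.4467, 0.193, 0.1238]
eef_rot: [179.2, 0.4, 3.9]
contact_force: [-0.7, 0.3, -1.1]
gripper_width: 0.0874
```

```bash
python3 -m inch '[{"x":0.02,"y":0,"z":0.25,"yaw":0},{"x":0,"y":0,"z":0,"yaw":0}]'; python3 -m inch '[{"x":0,"y":0,"z":0,"yaw":0},{"x":0,"y":0,"z":0,"yaw":0},{"x":0,"y":0,"z":0,"yaw":0},{"x":0,"y":0,"z":0,"yaw":0},{"x":0,"y":0,"z":0,"yaw":0}]' -1 20;  python3 -m inch '[{"x":0,"y":0,"z":0,"yaw":0},{"x":0,"y":0,"z":0,"yaw":0},{"x":0,"y":0,"z":0,"yaw":0}]'
```

```text
time_s: 2.65
tcp_pos: [0.4468, 0.1937, 0.1172]
eef_rot: [179.2, 0.4, 3.9]
contact_force: [0.2, -0.4, 0.2]
gripper_width: 0.0875
time_s: 3.07
tcp_pos: [0.4485, 0.1959, 0.1205]
eef_rot: [179.3, 0.2, 4.0]
contact_force: [0.1, 0.1, -0.7]
gripper_width: 0.0601
time_s: 3.32
tcp_pos: [0.4489, 0.1962, 0.1214]
eef_rot: [179.4, 0.1, 4.0]
contact_force: [-0.8, 1.1, 0.1]
gripper_width: 0.0398
```

```bash
python3 -m inch '[{"x":-0.05,"y":0.12,"z":0.17,"yaw":0},{"x":0,"y":0,"z":0,"yaw":0},{"x":0,"y":0,"z":0,"yaw":0},{"x":0,"y":0,"z":0,"yaw":0}]'
```

```text
time_s: 3.65
tcp_pos: [0.4475, 0.1924, 0.1166]
eef_rot: [179.4, 0.1, 4.0]
contact_force: [-1.1, 0.3, 0.4]
gripper_width: 0.0128
```

```bash
python3 - <<'E'
from plant import r
import cv2,numpy as np
i=r.camera_info("wrist");p,d=r.capture("wrist"); cv2.imwrite("pics/w2.png",p[:,:,::-1]); np.savez("w2.npz",p=p,d=d,**i)
s=r.get_state();print(s['gripper_width'],s['contact_force'],s['moment'])
E
```

```text
0.009113299633124608 [-0.83124046  0.08632433  0.29371693] [-0.01782828 -0.00687603  0.0672275 ]
```

View pics/w2.png

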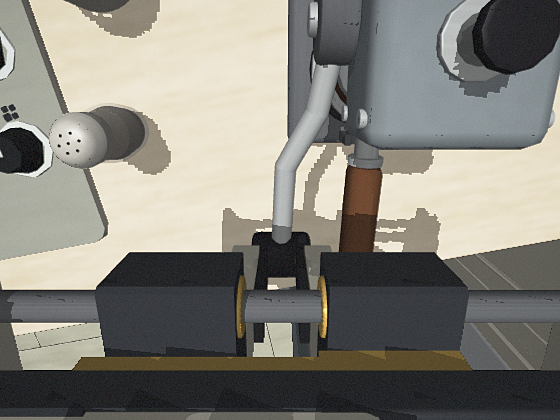

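```bash
python3 - <<'E'
from h import *
p,P,K,T=cloud('w2.npz')
print(K[0,0])
for v in range(228,345,9):
    print(v,[ (u,*P[v,u].round(3)) for u in (252,264,275,284,293,304,316)])
p,P,K,T=cloud('w1.npz'); print([P[v,273].round(3) for v in range(180,222,5)])
E
```

```text
359.8402127412899
228 [(252, np.float64(0.41), np.float64(0.214), np.float64(-0.001)), (264, np.float64(0.411), np.float64(0.203), np.float64(-0.0)), (275, np.float64(0.463), np.float64(0.196), np.float64(0.132)), (284, np.float64(0.465), np.float64(0.192), np.float64(0.135)), (293, np.float64(0.413), np.float64(0.178), np.float64(0.0)), (304, np.float64(0.413), np.float64(0.168), np.float64(-0.0)), (316, np.float64(0.414), np.float64(0.157), np.float64(0.0))]
237 [(252, np.float64(0.401), np.float64(0.214), np.float64(-0.001)), (264, np.float64(0.457), np.float64(0.201), np.float64(0.129)), (275, np.float64(0.458), np.float64(0.196), np.float64(0.131)), (284, np.float64(0.459), np.float64(0.191), np.float64(0.133)), (293, np.float64(0.458), np.float64(0.187), np.float64(0.13)), (304, np.float64(0.458), np.float64(0.181), np.float64(0.129)), (316, np.float64(0.405), np.float64(0.156), np.float64(-0.002))]
246 [(252, np.float64(0.459), np.float64(0.206), np.float64(0.145)), (264, np.float64(0.458), np.float64(0.201), np.float64(0.142)), (275, np.float64(0.455), np.float64(0.196), np.f
[... 4358 characters left out ...]
p.float64(0.203), np.float64(0.191)), (264, np.float64(0.44), np.float64(0.199), np.float64(0.184)), (275, np.float64(-0.413), np.float64(0.146), np.float64(-0.924)), (284, np.float64(-0.407), np.float64(0.111), np.float64(-0.919)), (293, np.float64(-0.072), np.float64(0.119), np.float64(-0.484)), (304, np.float64(0.443), np.float64(0.184), np.float64(0.186)), (316, np.float64(0.459), np.float64(0.183), np.float64(0.207))]
[array([0.466, 0.193, 0.136]), array([0.461, 0.193, 0.133]), array([0.457, 0.193, 0.133]), array([0.454, 0.192, 0.135]), array([0.45 , 0.192, 0.136]), array([0.447, 0.192, 0.137]), array([0.443, 0.192, 0.136]), array([0.438, 0.191, 0.133]), array([ 0.384,  0.189, -0.   ])]
```

```bash
python3 - <<'E'
from h import *
for f,tcp in (('w1.npz',(.4475,.1876,.2082)),('w2.npz',(.4475,.1924,.1166))):
    p,P,K,T=cloud(f); Q=P-np.array(tcp); cam=np.linalg.norm(P-T[:3,3],axis=2)
    print(f,T[:3,3])
    m=(abs(Q[...,0])<.02)&(abs(Q[...,1])<.07)&(Q[...,2]<.1)&(Q[...,2]>-.03)&(np.indices(Q.shape[:2])[0]>225)
    v,u=np.where(m)
    for side in(-1,1):
        k=m&(np.sign(Q[...,1])==side); q=Q[k]; 
        for lo in np.arange(-.02,.05,.01):
            s=q[(q[:,2]>=lo)&(q[:,2]<lo+.01)]
            if len(s):print(side,round(lo,3),len(s),'x',s[:,0].min().round(3),s[:,0].max().round(3),'y',s[:,1].min().round(3),s[:,1].max().round(3))
    # project expected fingertip points
    for d in ((.0095,.005,-.011),(.0095,.044,-.011),(.0095,-.044,-.011),(0,0,0)):
        c=T[:3,:3].T@(np.array(tcp)+d-T[:3,3]); print(d,(K@c/c[2])[:2].round(0))
E
python3 -c "
from plant import r
print(r.get_state()['gripper_width'],r.get_state()['time_s'])"
```

```text
w1.npz [0.52947927 0.19593884 0.38902736]
-1 0.02 198 x -0.005 0.017 y -0.058 -0.043
-1 0.03 581 x -0.005 0.017 y -0.059 -0.043
-1 0.04 668 x -0.001 0.017 y -0.059 -0.042
-1 0.05 627 x -0.004 0.018 y -0.061 -0.042
1 0.02 298 x -0.011 0.01 y 0.043 0.061
1 0.03 592 x -0.01 0.01 y 0.043 0.061
1 0.04 662 x -0.006 0.01 y 0.043 0.062
1 0.05 661 x -0.011 0.01 y 0.044 0.063
(0.0095, 0.005, -0.011) [272. 221.]
(0.0095, 0.044, -0.011) [203. 217.]
(0.0095, -0.044, -0.011) [358. 226.]
(0, 0, 0) [280. 245.]
w2.npz [0.52815652 0.19937491 0.29808169]
-1 0.0 38 x 0.01 0.012 y -0.014 -0.005
-1 0.01 666 x -0.011 0.018 y -0.015 -0.0
-1 0.02 301 x -0.006 0.014 y -0.022 -0.0
-1 0.03 309 x -0.006 0.014 y -0.022 -0.006
-1 0.04 315 x -0.0 0.014 y -0.015 -0.006
-1 0.05 233 x 0.005 0.014 y -0.014 -0.006
1 0.0 46 x 0.008 0.01 y 0.006 0.015
1 0.01 676 x -0.012 0.018 y 0.0 0.015
1 0.02 279 x -0.006 0.012 y 0.0 0.023
1 0.03 313 x -0.008 0.012 y 0.006 0.023
1 0.04 302 x -0.002 0.012 y 0.006 0.017
1 0.05 254 x 0.004 0.012 y 0.007 0.016
(0.0095, 0.005, -0.011) [272. 221.]
(0.0095, 0.044, -0.011) [204. 217.]
(0.0095, -0.044, -0.011) [358. 226.]
(0, 0, 0) [280. 245.]
0.009113299633124608 3.7
```

The knob was never gripped. The picture shows the jaws closed just above it, with the visible fingertips ending about 25 mm above the reported TCP (z ≈ 0.141, knob top 0.137). So the real fingertips sit roughly 35 mm higher than the description says. I'll open, go lower and check by feel.

```bash
N='{"x":0,"y":0,"z":0,"yaw":0}'; python3 -m inch '[{"x":0,"y":0,"z":-0.1,"yaw":0},{"x":0,"y":0,"z":0,"yaw":0},{"x":0,"y":0,"z":0,"yaw":0},{"x":0,"y":0,"z":0,"yaw":0},{"x":0,"y":0,"z":0,"yaw":0}]' 0.3 20; python3 -m inch '[{"x":0,"y":0,"z":0,"yaw":0},{"x":0,"y":0,"z":0,"yaw":0}]'
```

```text
time_s: 4.12
tcp_pos: [0.4478, 0.1927, 0.1196]
eef_rot: [179.4, 0.1, 4.0]
contact_force: [0.1, 0.4, 0.0]
gripper_width: 0.0373
time_s: 4.28
tcp_pos: [0.4478, 0.1927, 0.1196]
eef_rot: [179.4, 0.1, 4.0]
contact_force: [-0.6, 0.3, -0.2]
gripper_width: 0.0501
```

```bash
python3 -m inch '[{"x":0,"y":0,"z":0.5,"yaw":0},{"x":0,"y":0,"z":0.5,"yaw":0},{"x":0,"y":0,"z":0.3,"yaw":0},{"x":0,"y":0,"z":0,"yaw":0}]'; python3 -m inch '[{"x":0,"y":0,"z":0,"yaw":0},{"x":0,"y":0,"z":0,"yaw":0},{"x":0,"y":0,"z":0,"yaw":0},{"x":0,"y":0,"z":0,"yaw":0},{"x":0,"y":0,"z":0,"yaw":0}]' -1 20
```

```text
time_s: 4.62
tcp_pos: [0.4485, 0.193, 0.0868]
eef_rot: [179.5, -0.0, 4.0]
contact_force: [-0.4, 1.0, 0.6]
gripper_width: 0.0567
time_s: 5.03
tcp_pos: [0.449, 0.1929, 0.088]
eef_rot: [179.4, -0.0, 4.0]
contact_force: [5.8, -9.2, -3.9]
gripper_width: 0.03
```

The jaws stopped at 30 mm, the knob's length, so the knob is gripped. Now I lift it along its arc.

```bash
python3 -m inch '[{"x":-0.1,"y":0,"z":-0.5,"yaw":0},{"x":-0.05,"y":0,"z":-0.5,"yaw":0},{"x":0.03,"y":0,"z":-0.5,"yaw":0},{"x":0.08,"y":0,"z":-0.5,"yaw":0},{"x":0.13,"y":0,"z":-0.5,"yaw":0}]'
```

```text
time_s: 5.45
tcp_pos: [0.4511, 0.1929, 0.1502]
eef_rot: [179.4, 0.0, 4.0]
contact_force: [6.0, -1.8, -8.1]
gripper_width: 0.0299
```

```bash
python3 -m inch '[{"x":0.2,"y":0.02,"z":-0.42,"yaw":0},{"x":0.28,"y":0.02,"z":-0.47,"yaw":0},{"x":0.33,"y":0.02,"z":-0.43,"yaw":0},{"x":0.37,"y":0.02,"z":-0.39,"yaw":0},{"x":0.4,"y":0.02,"z":-0.34,"yaw":0}]'
```

```text
time_s: 5.87
tcp_pos: [0.4879, 0.1955, 0.2017]
eef_rot: [179.8, 0.3, 3.9]
contact_force: [-0.1, 4.0, -8.2]
gripper_width: 0.0297
```

```bash
python3 -m inch '[{"x":0.45,"y":0,"z":-0.25,"yaw":0},{"x":0.43,"y":0,"z":-0.21,"yaw":0},{"x":0.1,"y":0,"z":-0.05,"yaw":0},{"x":0,"y":0,"z":0,"yaw":0}]'
```

```text
time_s: 6.2
tcp_pos: [0.5098, 0.1971, 0.2141]
eef_rot: [179.8, 0.8, 3.8]
contact_force: [-1.4, 0.4, 1.2]
gripper_width: 0.0294
```

```bash
python3 -m inch '[{"x":0.15,"y":0,"z":-0.07,"yaw":0},{"x":0.15,"y":0,"z":-0.07,"yaw":0},{"x":0,"y":0,"z":0,"yaw":0}]'
```

```text
time_s: 6.45
tcp_pos: [0.5111, 0.1973, 0.2149]
eef_rot: [179.8, 1.4, 3.8]
contact_force: [2.9, -0.9, -0.3]
gripper_width: 0.03
```

At the stop: the TCP has travelled (0.062, 0.127), against (0.061, 0.125) expected for 1.4 rad. Release, back off and look.

```bash
python3 -m inch '[{"x":0,"y":0,"z":0,"yaw":0},{"x":0,"y":0,"z":0,"yaw":0},{"x":0,"y":0,"z":0,"yaw":0},{"x":0,"y":0,"z":0,"yaw":0}]' 0.3; python3 -m inch '[{"x":-0.05,"y":0,"z":-0.5,"yaw":0},{"x":-0.3,"y":0,"z":-1,"yaw":0},{"x":-0.5,"y":0,"z":-1,"yaw":0},{"x":-1,"y":0,"z":-0.3,"yaw":0},{"x":-1,"y":0,"z":0,"yaw":0}]'
python3 -m inch '[{"x":-1,"y":0.5,"z":0,"yaw":0},{"x":-0.4,"y":1,"z":0,"yaw":0},{"x":0,"y":0.8,"z":0,"yaw":0},{"x":0,"y":0,"z":0,"yaw":0}]'
python3 - <<'E'
from plant import r
import cv2,numpy as np
print(r.get_state()['tcp_pos'],r.get_state()['eef_rot'])
i=r.camera_info("wrist");p,d=r.capture("wrist"); cv2.imwrite("pics/w3.png",p[:,:,::-1]); np.savez("w3.npz",p=p,d=d,**i)
E
```

```text
time_s: 6.78
tcp_pos: [0.5119, 0.1974, 0.2158]
eef_rot: [179.8, 1.1, 3.9]
contact_force: [-0.1, 0.4, -0.5]
gripper_width: 0.051
time_s: 7.2
tcp_pos: [0.4435, 0.1922, 0.2879]
eef_rot: [179.6, 1.2, 3.7]
contact_force: [-0.5, 0.6, -0.0]
gripper_width: 0.057
time_s: 7.53
tcp_pos: [0.4084, 0.1312, 0.2919]
eef_rot: [179.9, 0.8, 3.9]
contact_force: [-0.4, 0.4, 0.0]
gripper_width: 0.0569
[0.40844079 0.13121048 0.29187105] [179.86049053   0.84484134   3.91044437]
```

View pics/w3.png

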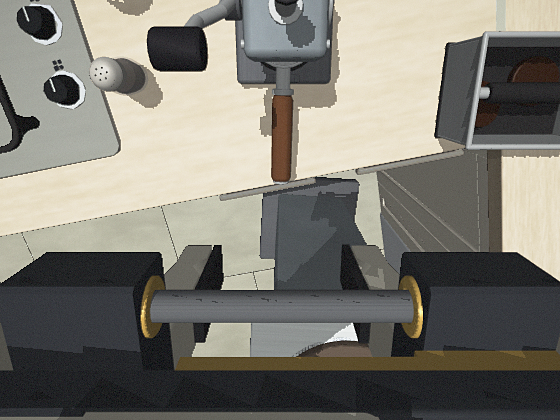

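The lever is up, with the knob at (178,48). The handle runs from (282,97) to (282,181) and the knock box is at (500,90). Now I measure the handle, knob and box from here.

```bash
python3 - <<'E'
from h import *
p,P,K,T=cloud('w3.npz'); Z=P[...,2]; g=p.max(2); hsv=cv2.cvtColor(p,cv2.COLOR_RGB2HSV)
def go(n,m,u0,u1,v0,v1):
    M=np.zeros(m.shape,bool);M[v0:v1,u0:u1]=m[v0:v1,u0:u1]; q=P[M];q=q[~np.isnan(q[:,0])]
    r=cv2.minAreaRect(q[:,:2].astype(np.float32));print(n,len(q),np.percentile(q[:,2],[5,50,95]).round(4),q.mean(0).round(4),np.round(r[0],4),np.round(r[1],4),round(r[2],1))
    for lo in np.linspace(q[:,0].min(),q[:,0].max(),5)[:-1]:
        s=q[abs(q[:,0]-lo-.012)<.012]; 
        if n=='handle': print('  x',s[:,0].mean().round(3),'ymid',((np.percentile(s[:,1],2)+np.percentile(s[:,1],98))/2).round(4),'ztop',np.percentile(s[:,2],90).round(4))
go('knob',(Z>.2)&(g<80),140,212,20,80)
go('handle',(Z>.043)&(Z<.075)&(hsv[...,1]>90),262,302,92,190)
go('rim',(Z>.083)&(Z<.094),430,560,20,170)
E
```

```text
knob 2514 [0.2518 0.2591 0.2615] [0.5072 0.1946 0.2576] [0.5119 0.1963] [0.0327 0.0299] 5.4
handle 1630 [0.0502 0.0542 0.0575] [0.4342 0.132  0.0541] [0.4318 0.1317] [0.0992 0.023 ] 2.6
  x 0.395 ymid 0.1304 ztop 0.0534
  x 0.419 ymid 0.1311 ztop 0.0549
  x 0.444 ymid 0.1325 ztop 0.0565
  x 0.468 ymid 0.1336 ztop 0.0579
rim 1887 [0.0861 0.0899 0.0916] [ 0.501  -0.0892  0.0896] [ 0.5011 -0.1105] [0.1159 0.1008] 3.9
```

Lever checks out fully up (knob centre z ≈ 0.2495). Handle line: y ≈ 0.1324 at x = 0.443, yaw 2.6°. Descend over the handle.

```bash
python3 - <<'E'
from h import *
p,P,K,T=cloud('w1.npz'); q=P[35:85,365:415].reshape(-1,3); i=np.nanargmax(q[:,2]); print('cap top',q[i].round(3),np.nanpercentile(q[:,2],[50,99]).round(3))
E
python3 -m inch '[{"x":0.3,"y":0,"z":0.7,"yaw":0.3},{"x":0.3,"y":0,"z":1,"yaw":0},{"x":0.3,"y":0,"z":1,"yaw":0},{"x":0.3,"y":0,"z":1,"yaw":0},{"x":0.2,"y":0,"z":1,"yaw":0}]'
```

```text
cap top [0.541 0.138 0.199] [0.196 0.198]
time_s: 8.0
tcp_pos: [0.4491, 0.1378, 0.178]
eef_rot: [-179.6, -0.1, 2.6]
contact_force: [0.6, 0.7, 0.4]
gripper_width: 0.057
```

```bash
python3 -m inch '[{"x":-0.25,"y":0.15,"z":1,"yaw":0},{"x":-0.2,"y":0.1,"z":1,"yaw":0},{"x":0,"y":0,"z":1,"yaw":0},{"x":0,"y":0,"z":0.8,"yaw":0},{"x":0,"y":0,"z":0,"yaw":0}]'
```

```text
time_s: 8.42
tcp_pos: [0.4383, 0.1321, 0.0737]
eef_rot: [-179.8, 0.1, 2.5]
contact_force: [-0.7, 0.0, 0.0]
gripper_width: 0.0572
```

```bash
python3 -m inch '[{"x":0,"y":0,"z":0.9,"yaw":0},{"x":0,"y":0,"z":0.7,"yaw":0},{"x":0,"y":0,"z":0,"yaw":0}]'; python3 -m inch '[{"x":0,"y":0,"z":0.4,"yaw":0},{"x":0,"y":0,"z":0.3,"yaw":0},{"x":0,"y":0,"z":0,"yaw":0}]'
python3 - <<'E'
from plant import r
import cv2,numpy as np
i=r.camera_info("wrist");p,d=r.capture("wrist"); cv2.imwrite("pics/w4.png",p[:,:,::-1]); np.savez("w4.npz",p=p,d=d,**i); print(i['pose'][:3,3])
E
```

```text
time_s: 8.67
tcp_pos: [0.4406, 0.1343, 0.0341]
eef_rot: [-179.8, 0.0, 2.5]
contact_force: [-0.4, 0.3, 0.1]
gripper_width: 0.0571
time_s: 8.92
tcp_pos: [0.4432, 0.1364, 0.019]
eef_rot: [-179.7, -0.1, 2.6]
contact_force: [0.1, -0.6, 0.4]
gripper_width: 0.0567
[0.52326853 0.13864185 0.20082454]
```

View pics/w4.png

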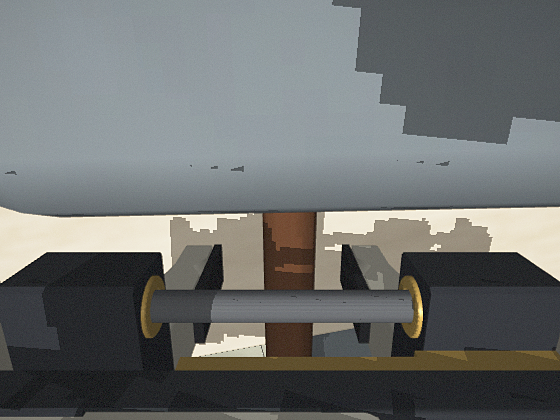

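The handle is between the fingers (handle u ≈ 290, finger midpoint u ≈ 282). The TCP has drifted about 4 mm left, so I'll correct that, ease back from the head's cap, and go the last 15 mm down.

```bash
python3 -m inch '[{"x":-0.35,"y":0.17,"z":0.3,"yaw":0},{"x":0,"y":0,"z":0,"yaw":0}]'; python3 -m inch '[{"x":0,"y":0,"z":0.25,"yaw":0},{"x":0,"y":0,"z":0,"yaw":0}]'
```

```text
time_s: 9.13
tcp_pos: [0.4364, 0.1332, 0.014]
eef_rot: [-179.6, -0.3, 2.6]
contact_force: [-0.9, -0.3, 0.2]
gripper_width: 0.0568
time_s: 9.3
tcp_pos: [0.4382, 0.1345, 0.0095]
eef_rot: [-179.5, -0.5, 2.7]
contact_force: [0.4, -0.7, -0.5]
gripper_width: 0.0568
```

```bash
python3 -m inch '[{"x":-0.1,"y":0.1,"z":0.4,"yaw":0},{"x":0,"y":0,"z":0,"yaw":0}]';  python3 -m inch '[{"x":0,"y":0,"z":0.05,"yaw":0},{"x":0,"y":0,"z":0.05,"yaw":0},{"x":0,"y":0,"z":0,"yaw":0},{"x":0,"y":0,"z":0,"yaw":0}]' -1 60
```

```text
time_s: 9.47
tcp_pos: [0.4374, 0.1331, 0.0006]
eef_rot: [-179.4, -0.7, 2.7]
contact_force: [-0.7, -0.1, -0.2]
gripper_width: 0.0568
time_s: 9.8
tcp_pos: [0.4393, 0.1343, -0.0004]
eef_rot: [-179.4, -0.8, 2.7]
contact_force: [-0.3, -0.9, 0.2]
gripper_width: 0.0359
```

```bash
python3 -m inch '[{"x":-0.08,"y":0.08,"z":-0.08,"yaw":0},{"x":0,"y":0,"z":0,"yaw":0},{"x":0,"y":0,"z":0,"yaw":0},{"x":0,"y":0,"z":0,"yaw":0},{"x":0,"y":0,"z":0,"yaw":0}]'
```

```text
time_s: 10.22
tcp_pos: [0.4373, 0.1323, 0.0022]
eef_rot: [-179.3, -0.8, 2.7]
contact_force: [0.9, 1.2, -3.0]
gripper_width: 0.0235
```

The handle is gripped at 23.5 mm. Lift about 17 mm, check, then pull forward.

```bash
python3 -m inch '[{"x":0,"y":0,"z":-0.2,"yaw":0},{"x":0,"y":0,"z":-0.25,"yaw":0},{"x":0,"y":0,"z":-0.25,"yaw":0},{"x":0,"y":0,"z":0,"yaw":0}]'; python3 - <<'E'
from plant import r
s=r.get_state(); print(s['contact_force'].round(1),s['moment'].round(2),s['joints'].round(1))
E
```

```text
time_s: 10.55
tcp_pos: [0.435, 0.1305, 0.0201]
eef_rot: [-179.5, -0.5, 2.7]
contact_force: [-0.2, 0.2, -4.3]
gripper_width: 0.0234
[-0.2  0.2 -4.3] [-0.04  0.25  0.04] [ 41.6  11.7 -40.4  -0.1 -37.2  51.1]
```

```bash
python3 -m inch '[{"x":-0.3,"y":0,"z":-0.05,"yaw":0},{"x":-0.5,"y":0.05,"z":-0.05,"yaw":0},{"x":-0.6,"y":0.05,"z":-0.05,"yaw":0},{"x":-0.5,"y":0.05,"z":-0.05,"yaw":0},{"x":0,"y":0,"z":0,"yaw":0}]'
```

```text
time_s: 10.97
tcp_pos: [0.4082, 0.1381, 0.0333]
eef_rot: [-178.2, -3.0, 3.1]
contact_force: [-1.9, -0.1, -5.4]
gripper_width: 0.0237
```

```bash
python3 - <<'E'
from plant import r
import cv2,numpy as np
s=r.get_state(); print(s['contact_force'].round(1),s['moment'].round(2),s['joints'].round(1),s['qd'].round(1),s['tcp_pos'],s['eef_rot'])
i=r.camera_info("wrist");p,d=r.capture("wrist"); cv2.imwrite("pics/w5.png",p[:,:,::-1]); np.savez("w5.npz",p=p,d=d,**i); print(i['pose'][:3,3])
E
```

```text
[-1.9 -0.1 -5.4] [-0.27  1.18  0.13] [ 45.9   6.6 -45.2   1.3 -34.8  46.2] [-0.5  0.3  2.5  3.6  3.8  0. ] [0.40820345 0.13812945 0.033305  ] [-178.24867891   -2.98997944    3.11678804]
[0.47939016 0.13586467 0.21878605]
```

View pics/w5.png

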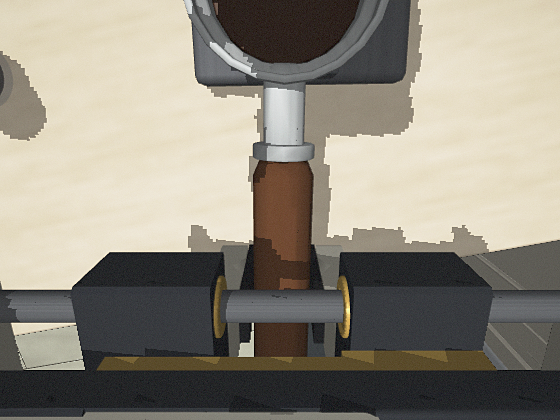

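The basket still sits partly under the ram. The tool tilted to pitch -3° with a 1.2 N m moment, so I need to know how the basket actually lies before moving on.

```bash
python3 - <<'E'
from h import *
p,P,K,T=cloud('w5.npz'); Z=P[...,2]; hsv=cv2.cvtColor(p,cv2.COLOR_RGB2HSV)
print('view dir',T[:3,2].round(3))
# handle top ridge
for v in range(165,250,20):
    row=P[v,256:312]; k=np.nanargmax(row[:,2]); print('handle',row[28].round(4),'max z',row[k,2].round(4),'y mid',(row[0,1]+row[-1,1])/2)
# rim / coffee / neck
for (u,v) in [(285,75),(285,70),(285,66),(240,55),(330,55),(215,30),(360,30),(205,10),(370,10),(380,5),(285,20),(285,5),(240,20),(330,20),(285,100),(285,120)]: print((u,v),P[v,u].round(4),p[v,u])
cof=(hsv[...,2]<80)&(Z>.04)&(Z<.12); cof[62:]=0; cof[:,:215]=0; cof[:,360:]=0
q=P[cof]; A=np.c_[q[:,:2]-q[:,:2].mean(0),np.ones(len(q))]; s=np.linalg.lstsq(A,q[:,2],rcond=None)[0]; print(len(q),'coffee slope deg x,y',np.degrees(s[:2]).round(2),'z',s[2].round(4),q.mean(0).round(3))
print('base plate', np.nanmedian(P[60:78,395:402].reshape(-1,3),0))
E
```

```text
view dir [-0.244  0.016 -0.97 ]
handle [0.4597 0.1379 0.0839] max z 0.0849 y mid 0.13944958210208916
handle [0.4523 0.1374 0.0852] max z 0.0868 y mid 0.13756603942087842
handle [0.4446 0.1369 0.0856] max z 0.0863 y mid 0.13705798723728307
handle [0.4366 0.1365 0.0856] max z 0.0864 y mid 0.1366289238630537
handle [0.4282 0.136  0.0852] max z 0.0866 y mid 0.13534012269540963
(285, 75) [0.4916 0.1393 0.0858] [108 113 111]
(285, 70) [0.494  0.1396 0.079 ] [115 116 119]
(285, 66) [0.4954 0.1397 0.0783] [108 107 107]
(240, 55) [0.4984 0.1564 0.0784] [171 175 173]
(330, 55) [0.4999 0.1236 0.0791] [108 110 109]
(215, 30) [0.5062 0.1655 0.079 ] [108 109 109]
(360, 30) [0.5086 0.1139 0.0801] [105 106 107]
(205, 10) [0.5125 0.1691 0.0794] [156 158 159]
(370, 10) [0.5157 0.1107 0.078 ] [100 102 102]
(380, 5) [0.5152 0.1091 0.0862] [121 121 121]
(285, 20) [0.5124 0.1408 0.0716] [52 43 32]
(285, 5) [0.5175 0.1411 0.0715] [38 25 18]
(240, 20) [0.5117 0.1578 0.0711] [43 33 34]
(330, 20) [0.5136 0.1239 0.0701] [47 37 32]
(285, 100) [0.4834 0.1389 0.0796] [213 216 217]
(285, 120) [0.4761 0.1385 0.0793] [214 217 215]
7238 coffee slope deg x,y [-0.13  1.38] z 0.0709 [0.51  0.14  0.071]
base plate [0.50373744 0.08325584 0.02123903]
```

The basket itself measures level: coffee slope ≈ 0° in x and 1.4° in y, rim at z ≈ 0.086. But it has risen to within millimetres of the ram (0.090), and pulling further forward seems to meet the arm's inner reach limit. I'll lower slightly and go out sideways to the right.

```bash
python3 -m inch '[{"x":0.2,"y":0.1,"z":0.2,"yaw":0},{"x":0.1,"y":0.3,"z":0.05,"yaw":0},{"x":0,"y":0,"z":0,"yaw":0}]'; python3 - <<'E'
from plant import r
s=r.get_state(); print(s['contact_force'].round(1),s['moment'].round(2),s['joints'].round(1))
E
```

```text
time_s: 11.27
tcp_pos: [0.4154, 0.128, 0.0267]
eef_rot: [-178.3, -2.9, 3.3]
contact_force: [-0.1, 0.7, -3.7]
gripper_width: 0.0234
[-0.1  0.7 -3.7] [-0.08  0.28  0.04] [ 43.9   7.8 -45.    1.  -34.   48.6]
```

The contact is gone (moment 0.28 N m, which is just the weight). Continue to the right.

```bash
python3 -m inch '[{"x":0.1,"y":0.5,"z":0,"yaw":0},{"x":0.1,"y":0.8,"z":0,"yaw":0},{"x":0.1,"y":0.8,"z":0,"yaw":0},{"x":0,"y":0,"z":0,"yaw":0}]'; python3 - <<'E'
from plant import r
s=r.get_state(); print(s['contact_force'].round(1),s['moment'].round(2),s['joints'].round(1))
E
```

```text
time_s: 11.6
tcp_pos: [0.4232, 0.0717, 0.0222]
eef_rot: [-178.5, -2.4, 3.3]
contact_force: [-0.3, -1.3, -4.6]
gripper_width: 0.0235
[-0.3 -1.3 -4.6] [-0.48  0.65 -0.  ] [ 36.2   8.2 -44.9   0.1 -34.1  57.1]
```

```bash
python3 -m inch '[{"x":0,"y":0,"z":-0.2,"yaw":0},{"x":0,"y":0,"z":0,"yaw":0}]'; python3 - <<'E'
from plant import r
s=r.get_state(); print(s['contact_force'].round(1),s['moment'].round(2),s['joints'].round(1))
E
```

```text
time_s: 11.77
tcp_pos: [0.4215, 0.0691, 0.026]
eef_rot: [-178.6, -2.2, 3.1]
contact_force: [0.6, 0.7, -3.2]
gripper_width: 0.0239
[ 0.6  0.7 -3.2] [-0.09  0.36  0.07] [ 36.    7.7 -44.7   0.  -35.   57.1]
```

The moment is back to just the weight. Keep going right until fully clear of the press, then up.

```bash
python3 -m inch '[{"x":0.1,"y":0.6,"z":-0.05,"yaw":0},{"x":0.15,"y":0.8,"z":-0.05,"yaw":0},{"x":0.15,"y":0.6,"z":-0.05,"yaw":0},{"x":0,"y":0,"z":0,"yaw":0}]'; python3 - <<'E'
from plant import r
s=r.get_state(); print(s['contact_force'].round(1),s['moment'].round(2),s['joints'].round(1))
E
```

```text
time_s: 12.1
tcp_pos: [0.4338, 0.0196, 0.0288]
eef_rot: [-178.6, -2.1, 3.3]
contact_force: [0.5, 0.3, -4.1]
gripper_width: 0.0237
[ 0.5  0.3 -4.1] [-0.39  0.49 -0.  ] [ 28.4   8.2 -43.2  -0.6 -36.1  65.3]
```

```bash
python3 -m inch '[{"x":0.1,"y":0.1,"z":-0.6,"yaw":0},{"x":0.1,"y":0.1,"z":-0.8,"yaw":0},{"x":0.1,"y":0.1,"z":-0.8,"yaw":0},{"x":0.1,"y":0.1,"z":-0.8,"yaw":0},{"x":0.1,"y":0.1,"z":-0.8,"yaw":0}]'; python3 -m inch '[{"x":0,"y":0,"z":-0.8,"yaw":0},{"x":0,"y":0,"z":-0.8,"yaw":0},{"x":0,"y":0,"z":-0.4,"yaw":0.3},{"x":0,"y":0,"z":0,"yaw":0.5},{"x":0,"y":0,"z":0,"yaw":0.8}]'
```

```text
time_s: 12.52
tcp_pos: [0.4386, 0.0049, 0.1221]
eef_rot: [-178.9, -1.3, 3.2]
contact_force: [0.5, 1.2, -4.2]
gripper_width: 0.0237
time_s: 12.93
tcp_pos: [0.4383, 0.0071, 0.1788]
eef_rot: [-178.5, -1.4, -3.3]
contact_force: [-0.1, 0.6, -4.6]
gripper_width: 0.0235
```

```bash
python3 -m inch '[{"x":0.3,"y":0,"z":0,"yaw":0.8},{"x":0.3,"y":0,"z":0,"yaw":0.8},{"x":0.3,"y":0,"z":0,"yaw":0.8},{"x":0.3,"y":0,"z":0,"yaw":0.8},{"x":0.3,"y":0,"z":0,"yaw":0.8}]'; python3 -m inch '[{"x":0,"y":0,"z":0,"yaw":0.8},{"x":0,"y":0,"z":0,"yaw":0.8},{"x":0,"y":0,"z":0,"yaw":0.8},{"x":0,"y":0,"z":0,"yaw":0.8},{"x":0,"y":0,"z":0,"yaw":0.8}]'
```

```text
time_s: 13.35
tcp_pos: [0.4732, 0.0045, 0.1795]
eef_rot: [-178.1, -0.8, -19.9]
contact_force: [0.4, 0.3, -4.5]
gripper_width: 0.0235
time_s: 13.77
tcp_pos: [0.4724, 0.0081, 0.1772]
eef_rot: [-178.1, 0.0, -36.7]
contact_force: [-0.7, 0.4, -4.6]
gripper_width: 0.0236
```

```bash
python3 -m inch '[{"x":0,"y":0,"z":0,"yaw":0.9},{"x":0,"y":0,"z":0,"yaw":0.9},{"x":0,"y":0,"z":0,"yaw":0.9},{"x":0,"y":0,"z":0,"yaw":0.9},{"x":0,"y":0,"z":0,"yaw":0.9}]'; python3 -m inch '[{"x":0.2,"y":0,"z":0,"yaw":0.9},{"x":0.2,"y":0,"z":0,"yaw":0.9},{"x":0.2,"y":0,"z":0,"yaw":0.9},{"x":0.2,"y":0,"z":0,"yaw":0.9},{"x":0.2,"y":0,"z":0,"yaw":0.9}]'; python3 -m inch '[{"x":0.3,"y":-0.3,"z":0,"yaw":0.9},{"x":0.3,"y":-0.3,"z":0,"yaw":0.9},{"x":0,"y":0,"z":0,"yaw":0},{"x":0,"y":0,"z":0,"yaw":0}]';python3 - <<'E'
from plant import r
import cv2,numpy as np
s=r.get_state();print(s['moment'].round(2),s['tcp_pos'],s['eef_rot'])
for n in("wrist","top"):
    i=r.camera_info(n);p,d=r.capture(n); cv2.imwrite(f"pics/{n}6.png",p[:,:,::-1]); np.savez(f"{n}6.npz",p=p,d=d,**i)
E
```

```text
time_s: 14.18
tcp_pos: [0.4703, 0.0122, 0.1752]
eef_rot: [-178.3, 0.8, -55.5]
contact_force: [0.2, 0.1, -4.0]
gripper_width: 0.0234
time_s: 14.6
tcp_pos: [0.4801, -0.0055, 0.1733]
eef_rot: [-178.7, 1.5, -74.3]
contact_force: [-0.7, 0.2, -4.2]
gripper_width: 0.0234
time_s: 14.93
tcp_pos: [0.4979, -0.014, 0.172]
eef_rot: [-179.0, 1.8, -82.0]
contact_force: [-0.7, 0.3, -4.2]
gripper_width: 0.024
[0.27 0.16 0.03] [ 0.49787701 -0.01404665  0.17195957] [-179.02437758    1.76502027  -81.96561447]
```

View pics/wrist6.png

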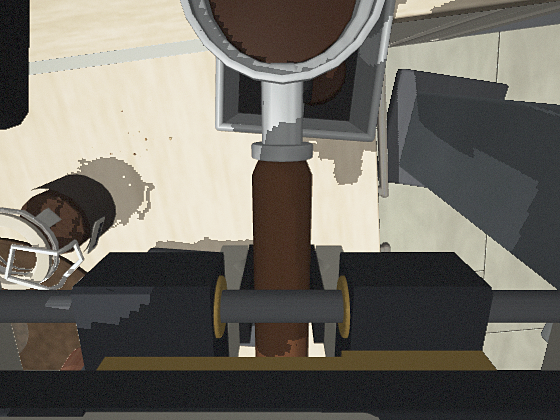

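View pics/top6.png

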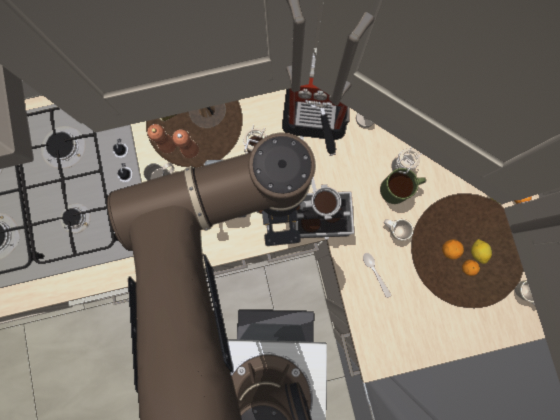

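The wrist view shows the basket over the box's near end, handle centred in the jaws. The top view shows the basket rim at about (326,202) over the box at (323,215). The forearm passes above the press, so I check its height too.

```bash
cat >m.py <<'E'
import sys
from h import *
n=sys.argv[1]
p,P,K,T=cloud(f'wrist{n}.npz'); Z=P[...,2]; hsv=cv2.cvtColor(p,cv2.COLOR_RGB2HSV)
cof=(p.max(2)<110)&(Z>.17)&(Z<.24); cof[58:]=0; cof[:,:205]=0; cof[:,365:]=0
q=P[cof]; A=np.c_[q[:,:2]-q[:,:2].mean(0),np.ones(len(q))]; s=np.linalg.lstsq(A,q[:,2],rcond=None)[0]; print(len(q),'coffee slope deg x,y',np.degrees(s[:2]).round(2),'z',s[2].round(4),q.mean(0).round(3))
mid=[]
for v in range(170,250,10):
    r=P[v,245:320]; r=r[(r[:,2]>.19)&(hsv[v,245:320,1]>80)&(r[:,2]<.24)]; mid.append([*((r[:,:2].min(0)+r[:,:2].max(0))/2),np.percentile(r[:,2],90)])
mid=np.array(mid); d=mid[0]-mid[-1]; print('handle ztop',mid[:,2].round(4),'mid',mid[0].round(4),mid[-1].round(4))
p,P,K,T=cloud(f'top{n}.npz'); Z=P[...,2]
M=np.zeros(Z.shape,bool); M[180:225,305:350]=1
for lo,hi,nm in((.215,.245,'rim'),(.195,.215,'coffee')):
    m=M&(Z>lo)&(Z<hi); q=P[m]
    c,rad=cv2.minEnclosingCircle(q[:,:2].astype(np.float32)); print(nm,len(q),q.mean(0).round(4),'circ',np.round(c,4),round(rad,4))
    A=np.c_[q[:,:2]-q[:,:2].mean(0),np.ones(len(q))]; print(' slope',np.degrees(np.linalg.lstsq(A,q[:,2],rcond=None)[0][:2]).round(2),'zp',np.percentile(q[:,2],[50,90]).round(4))
m=np.zeros(Z.shape,bool); m[185:245,285:360]=1; m&=(Z>.08)&(Z<.096); q=P[m]; r=cv2.minAreaRect(q[:,:2].astype(np.float32)); print('box',np.round(r[0],4),np.round(r[1],4),r[2],q[:,0].min().round(4),q[:,0].max().round(4),q[:,1].min().round(4))
print('forearm top heights',[Z[v,u].round(3) for u,v in((200,200),(150,215),(230,190),(180,205))])
E
python3 m.py 6
```

```text
7505 coffee slope deg x,y [1.14 7.48] z 0.2013 [ 0.514 -0.117  0.201]
handle ztop [0.219  0.2202 0.2207 0.2216 0.2213 0.2216 0.222  0.2224] mid [ 0.5055 -0.0657  0.219 ] [ 0.5017 -0.0374  0.2224]
rim 135 [ 0.5123 -0.1248  0.2177] circ [ 0.5123 -0.1244] 0.0433
 slope [0.01 1.43] zp [0.2171 0.2205]
coffee 628 [ 0.5145 -0.1316  0.205 ] circ [ 0.5114 -0.1243] 0.0439
 slope [0.47 3.9 ] zp [0.2035 0.2128]
box [ 0.5017 -0.139 ] [0.1158 0.1547] 4.132510185241699 0.4406 0.5646 -0.2178
forearm top heights [np.float64(0.624), np.float64(0.635), np.float64(0.62), np.float64(0.627)]
```

The measurement shows the basket about 5° nose-down. The ram contact slipped the handle in the jaws by roughly 3°, and the tool's residual tilt adds about 2°. The rows cannot command tilt, but tilt does shift slightly with moves, so I'll test how it responds while in free air.

```bash
cat >t.py <<'E'
from plant import r
import numpy as np
from scipy.spatial.transform import Rotation as R
s=r.get_state(); a=R.from_euler('xyz',s['eef_rot'],degrees=True).as_matrix()
print('tilt tips toward x,y deg',np.degrees(a[:2,2]).round(2),'yaw',s['eef_rot'][2].round(1),'pos',s['tcp_pos'].round(4),'t',s['time_s'],'j',s['joints'].round(1),'M',s['moment'].round(2),'grip',s['gripper_width'].round(4))
E
python3 t.py
python3 -m inch '[{"x":0,"y":0,"z":-1,"yaw":0},{"x":0,"y":0,"z":-1,"yaw":0},{"x":0,"y":0,"z":-1,"yaw":0},{"x":0,"y":0,"z":-1,"yaw":0},{"x":0,"y":0,"z":0,"yaw":0}]' >/dev/null; python3 t.py
python3 -m inch '[{"x":0,"y":0,"z":0.5,"yaw":0},{"x":0,"y":0,"z":0.5,"yaw":0},{"x":0,"y":0,"z":0.5,"yaw":0},{"x":0,"y":0,"z":0.5,"yaw":0},{"x":0,"y":0,"z":0,"yaw":0}]'>/dev/null; python3 t.py
python3 -m inch '[{"x":0,"y":0,"z":0,"yaw":0},{"x":0,"y":0,"z":0,"yaw":0},{"x":0,"y":0,"z":0,"yaw":0},{"x":0,"y":0,"z":0,"yaw":0},{"x":0,"y":0,"z":0,"yaw":0}]'>/dev/null; python3 t.py
```

```text
Traceback (most recent call last):
  File "t.py", line 5, in <module>
    print('tilt tips toward x,y deg',np.degrees(a[:2,2]).round(2),'yaw',s['eef_rot'][2].round(1),'pos',s['tcp_pos'].round(4),'t',s['time_s'],'j',s['joints'].round(1),'M',s['moment'].round(2),'grip',s['gripper_width'].round(4))
                                                                                                                                                                                                      ^^^^^^^^^^^^^^^^^^^^^^^^
AttributeError: 'float' object has no attribute 'round'
Traceback (most recent call last):
  File "t.py", line 5, in <module>
    print('tilt tips toward x,y deg',np.degrees(a[:2,2]).round(2),'yaw',s['eef_rot'][2].round(1),'pos',s['tcp_pos'].round(4),'t',s['time_s'],'j',s['joints'].round(1),'M',s['moment'].round(2),'grip',s['gripper_width'].round(4))
                                                                                                                                                                                                      ^^^^^^^^^^^^^^^^^^^^^^^^
Attr
[... 503 characters left out ...]
                                            ^^^^^^^^^^^^^^^^^^^^^^^^
AttributeError: 'float' object has no attribute 'round'
Traceback (most recent call last):
  File "t.py", line 5, in <module>
    print('tilt tips toward x,y deg',np.degrees(a[:2,2]).round(2),'yaw',s['eef_rot'][2].round(1),'pos',s['tcp_pos'].round(4),'t',s['time_s'],'j',s['joints'].round(1),'M',s['moment'].round(2),'grip',s['gripper_width'].round(4))
                                                                                                                                                                                                      ^^^^^^^^^^^^^^^^^^^^^^^^
AttributeError: 'float' object has no attribute 'round'
```

```bash
sed -i "s/s\['gripper_width'\].round(4)/round(s['gripper_width'],4)/" t.py; python3 t.py
python3 -m inch '[{"x":0,"y":0,"z":-1,"yaw":0},{"x":0,"y":0,"z":-1,"yaw":0},{"x":0,"y":0,"z":0,"yaw":0}]' >/dev/null; python3 t.py
python3 -m inch '[{"x":0,"y":0,"z":0.5,"yaw":0},{"x":0,"y":0,"z":0.5,"yaw":0},{"x":0,"y":0,"z":0.5,"yaw":0},{"x":0,"y":0,"z":0.5,"yaw":0},{"x":0,"y":0,"z":0,"yaw":0}]'>/dev/null; python3 t.py
python3 -m inch '[{"x":-0.8,"y":0,"z":0,"yaw":0},{"x":-0.8,"y":0,"z":0,"yaw":0},{"x":0,"y":0,"z":0,"yaw":0}]'>/dev/null; python3 t.py
python3 -m inch '[{"x":0.8,"y":0,"z":0,"yaw":0},{"x":0.8,"y":0,"z":0,"yaw":0},{"x":0,"y":0,"z":0,"yaw":0}]'>/dev/null; python3 t.py
```

```text
tilt tips toward x,y deg [0.14 1.99] yaw -81.1 pos [ 0.488  -0.0115  0.2145] t 16.2833 j [ 20.2   2.2 -20.4  -2.  -66.7 -10.5] M [0.26 0.06 0.04] grip 0.0233
tilt tips toward x,y deg [0.06 1.95] yaw -81.1 pos [ 0.4875 -0.0135  0.266 ] t 16.5333 j [ 19.9   0.4 -15.4  -1.9 -73.5 -10.5] M [ 0.14 -0.45  0.04] grip 0.0236
tilt tips toward x,y deg [0.28 2.15] yaw -81.2 pos [ 0.4875 -0.011   0.2113] t 16.95 j [ 20.1   2.2 -20.8  -2.1 -66.1 -10.5] M [ 0.2   0.32 -0.03] grip 0.0239
tilt tips toward x,y deg [-0.    2.04] yaw -81.4 pos [0.4794 0.0282 0.209 ] t 17.2 j [ 25.2   1.6 -21.7  -2.  -65.9 -15.8] M [ 0.3  -0.13  0.01] grip 0.0237
tilt tips toward x,y deg [-0.08  2.04] yaw -81.0 pos [ 0.4849 -0.0106  0.2061] t 17.45 j [ 20.3   2.4 -21.2  -2.1 -65.8 -10.5] M [ 0.2   0.12 -0.01] grip 0.0233
```

Tilt is stable in free air, so drift will not fix it. I'll re-measure the basket's pitch more carefully, and check whether it is still slipping in the jaws.

```bash
cat >s.py <<'E'
import sys
from h import *
from scipy.spatial.transform import Rotation as R
# coffee plane in the tool frame
def slope(f,rot,z0,z1,name):
    p,P,K,T=cloud(f); Z=P[...,2]
    out=[]
    for e in (5,11):
        m=((p.max(2)<95)&(Z>z0)&(Z<z1)); m[60:]=0; m[:,:200]=0; m[:,370:]=0
        m=cv2.erode(m.astype(np.uint8),np.ones((e,e)))>0
        a=R.from_euler('z',rot[2],degrees=True).as_matrix(); q=P[m]@a   # heading frame: x nose
        q=q[abs(q[:,2]-np.median(q[:,2]))<.006]
        A=np.c_[q[:,:2]-q[:,:2].mean(0),np.ones(len(q))]
        w=np.ones(len(q))>0
        for _ in range(4):
            s=np.linalg.lstsq(A[w],q[w,2],rcond=None)[0]; w=abs(q[:,2]-A@s)<.002
        out.append((int(w.sum()),*np.degrees(np.arctan(s[:2])).round(2)))
    print(name,'(n, nose-up deg, left-up deg)',out)
if __name__=='__main__':
    slope('w5.npz',[-178.2,-3,3.1],.055,.09,'w5')
    slope('wrist6.npz',[-179,1.8,-82],.17,.23,'w6')
    if len(sys.argv)>1:
        from plant import r
        st=r.get_state(); i=r.camera_info('wrist'); p,d=r.capture('wrist'); np.savez(f'wrist{sys.argv[1]}.npz',p=p,d=d,**i)
        print('tool',st['eef_rot'].round(2),st['tcp_pos'].round(4)); z=st['tcp_pos'][2]
        slope(f'wrist{sys.argv[1]}.npz',st['eef_rot'],z,z+.06,'now')
        cv2.imwrite(f'pics/wrist{sys.argv[1]}.png',p[:,:,::-1])
E
python3 s.py 7
```

```text
w5 (n, nose-up deg, left-up deg) [(6062, np.float64(0.46), np.float64(1.72)), (3723, np.float64(0.62), np.float64(1.74))]
w6 (n, nose-up deg, left-up deg) [(6070, np.float64(-4.2), np.float64(0.94)), (3807, np.float64(-4.22), np.float64(0.98))]
tool [-179.76    2.03  -81.04] [ 0.4849 -0.0106  0.2061]
now (n, nose-up deg, left-up deg) [(6177, np.float64(-5.59), np.float64(0.22)), (4153, np.float64(-5.62), np.float64(0.25))]
```

The fits give -0.5°, 4.2° and now 5.6° nose-down. About 3.6° of that is slip in the jaws, which grew a little with my vertical test jogs. I won't jog any more. The places where the basket could be re-levelled by touching something are too tight next to the box and press, so from here I move slowly, with the grip at its full 60 N. Final alignment: yaw to -86°, grip to about (0.494, -0.028).

```bash
python3 -m inch '[{"x":0.12,"y":-0.05,"z":0.1,"yaw":0.3},{"x":0.15,"y":-0.06,"z":0.15,"yaw":0.3},{"x":0.15,"y":-0.06,"z":0.15,"yaw":0.3},{"x":0.15,"y":-0.06,"z":0.15,"yaw":0.3},{"x":0.15,"y":-0.06,"z":0.1,"yaw":0.1}]' - 60; python3 -m inch '[{"x":0,"y":0,"z":0,"yaw":0},{"x":0,"y":0,"z":0,"yaw":0}]'; python3 t.py; python3 s.py 8; python3 - <<'E'
from plant import r
import numpy as np
from h import *
st=r.get_state(); p,d=r.capture('top'); np.savez('top8.npz',p=p,d=d,**r.camera_info('top'))
y=np.radians(st['eef_rot'][2]); c=st['tcp_pos'][:2]+.1115*np.array([np.cos(y),np.sin(y)]); print('basket centre by tool',c.round(4))
for f in('wrist8.npz','top8.npz'):
    p,P,K,T=cloud(f); Q=P-[*c,0]; rr=np.hypot(Q[...,0],Q[...,1]); m=(rr<.022)&(P[...,2]>.16)&(P[...,2]<.25); q=P[m]
    A=np.c_[q[:,:2]-c,np.ones(len(q))]; s=np.linalg.lstsq(A,q[:,2],rcond=None)[0]
    print(f,len(q),'coffee z at centre',s[2].round(4),'slopes',np.degrees(s[:2]).round(1),'underside',(s[2]-.024).round(4))
E
```

```text
time_s: 17.92
tcp_pos: [0.4945, -0.0268, 0.1873]
eef_rot: [-179.9, 2.1, -86.8]
contact_force: [-0.1, 0.5, -4.7]
gripper_width: 0.0236
time_s: 18.08
tcp_pos: [0.4943, -0.0276, 0.1859]
eef_rot: [179.9, 2.1, -86.9]
contact_force: [-0.1, -0.5, -4.5]
gripper_width: 0.0237
tilt tips toward x,y deg [-0.17  2.07] yaw -86.9 pos [ 0.4943 -0.0276  0.1859] t 18.0833 j [ 17.8   4.4 -21.7  -2.3 -63.4 -13.7] M [ 0.3  -0.08  0.04] grip 0.0237
w5 (n, nose-up deg, left-up deg) [(6062, np.float64(0.46), np.float64(1.72)), (3723, np.float64(0.62), np.float64(1.74))]
w6 (n, nose-up deg, left-up deg) [(6070, np.float64(-4.2), np.float64(0.94)), (3807, np.float64(-4.22), np.float64(0.98))]
tool [179.94   2.07 -86.93] [ 0.4943 -0.0276  0.1859]
now (n, nose-up deg, left-up deg) [(6103, np.float64(-5.7), np.float64(-0.14)), (3854, np.float64(-5.62), np.float64(-0.08))]
basket centre by tool [ 0.5003 -0.1389]
wrist8.npz 6422 coffee z at centre 0.2115 slopes [-0.8  9.7] underside 0.1875
top8.npz 253 coffee z at centre 0.2143 slopes [-0.4  7.5] underside 0.1903
```

The basket centre, height and heading are on target. Last check that the box hasn't moved and the hold is still, then hand in.

```bash
python3 m.py 8 2>&1 | grep -E "box|rim"; python3 - <<'E'
from plant import r
s=r.get_state(); print(s['time_s'],s['qd'].round(2),s['tcp_pos'].round(4),s['gripper_width'],s['contact_force'].round(1))
r.close_job()
E
```

```text
rim 514 [ 0.5005 -0.1368  0.2235] circ [ 0.4978 -0.1317] 0.0511
box [ 0.5029 -0.1493] [0.1163 0.1339] 3.979175090789795 0.441 0.5647 -0.2175
18.1833 [ 0.2  -0.5   0.17  0.04 -0.14 -0.06] [ 0.4943 -0.0274  0.1862] 0.02392827960456516 [-0.   0.1 -4.5]
the job is handed in; nothing more can be done
```

I handed the job in at 18.2 s with the portafilter held still over the knock box. It is not quite level: the basket sits about 5.6° nose-down.

**What I did:** I raised the lever to its stop and gripped the handle at 60 N. I lifted the portafilter clear of the seat, brought it out to the right and turned it so the handle points left along the bar.

**What the last checks showed:**

| Check | Result |
|---|---|
| Basket centre | (0.500, -0.139), worked out from the tool pose; box mouth centre measured at (0.502, -0.139) |
| Underside height | 0.188–0.190, about 10 cm above the 0.088 rim |
| Handle direction | Within about 1° of the bar, pointing left |
| Hold | Still; jaws at 24 mm, carrying 4.5 N |
| Box | Unmoved: x edges and right end within 1 mm of before; its left end is hidden by the gripper |
| Lever | Knob centre at z ≈ 0.25 (fully up) after I let go; not re-checked at the end because the arm hid it |

**What went wrong or disagreed:**
- **Level:** about 3.6° of the tilt is the handle slipping in the jaws. It started during the pull-out, and my later up-and-down test moves made it slightly worse. The other 2° is tool tilt, which the moves cannot command. A rougher fit from the top camera gave 7.5°. I found nowhere safe to re-level it.
- **Possible ram contact:** the wrist moment rose briefly to 1.2 N m during the pull-out, with the basket's rim within millimetres of the ram, so the two may have touched lightly.
- **Fingertips:** they sit about 35 mm higher than described, so the first try at the lever knob closed above it. The second try was lower and worked.

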